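Turn the access panel's fastener with its handle and hold the panel shut

ROBOT

A 6-joint arm with a two-finger parallel gripper is mounted at the origin on the work surface. World frame = base frame: x ahead of the robot, y to its left, z up, the work surface at z = 0. Lengths are in m, angles in rad, forces in N, time in s.
With the tool pointing down it reaches from about 0.375 to 0.925 m from the base axis. Payload 5.7 kg.
Tool frame: the origin (TCP) lies midway between the tips of the shut fingers; the grasp point (between the pads) lies 19 mm behind it; y points along the fingers, x is the direction in which the jaws open and shut, and the axes are right-handed (so a half turn about y gives the same grasp; the last joint's range is limited). The gripper opens to 85 mm and grips with 20 to 120 N. Pads are 22 mm wide; open, the fingers measure 114 mm over their backs; the gripper's body (76 mm by 85 mm) begins 54 mm behind the grasp point. The pads swing forward as they close: fully open they stand 13 mm farther back than shut.
Start: joints at [-1.365, 0.359, 1.51, -0, 1.272, -0.115], TCP at [0.189, -0.569, 0.231] pointing down, gripper open.
Joint ranges: [-2.97, 2.97], [-1.01, 2.36], [0.21, 2.38], [-0.96, 4.11], [0.2, 2.71], [-2.98, 2.98]. Speed limits (rad/s): [2.39, 2.39, 3.14, 3.14, 3.14, 3.14].

INTERFACE

Orientations are given as a unit quaternion [w, x, y, z].
In Python, from plant import ctrl gives the robot as it stands.
- The arm moves only by the tool drive_tool, never from a script. Its argument "steps" is a list of rows, each a list of 7 numbers: the shift along the tool's x, y, z in cm, then the turn, a rotation vector about the tool's x, y, z in units of 6 degrees (1.0 is 6 degrees), then the finger opening in cm, from 0 to 8.54. A call has 1 to 20 rows; each row shifts and turns the pose as measured when the row begins, along the tool's axes as they then stand; what a row does not reach is not made up. A row lasts 1/12 s, in which the tool goes at most 41.7 mm and 7.16 degrees, less where a joint would pass 70% of its speed; a pose out of reach is approached as far as the arm can. A call with a gripper value outside its range is refused whole. The fingers move at their own pace and stop on an object; "force" is the grip in N (left out, the last holds). Time passes only in rows, so rows that do not move let the fingers close. It gives the time, the measured TCP pose, the force and the opening at its end, in the units of the state.
- ctrl.get_obs(): the state, without advancing time (a new reading comes with each control period).
- ctrl.read_camera(name): name is "side" or "top"; returns a dict with "color" (400x640x3 uint8, red, green, blue), "camera_matrix" (3x3 intrinsics, pixels), "xyz" and "orientation" of the camera in the world. Camera axes: x right, y up, looking along -z (the intrinsics and any distortion apply to the point x, -y, -z); pixel columns grow to the right and rows downward; lengths in m; the calibration is good to about 2 mm. A picture is of the moment at which its call begins. There is no depth.
- ctrl.sign_off(): hands the job in, once; it reports no verdict.
The state is a dict: "time": time; "qpos": joint angles; "qvel": joint speeds; "joint_torque": joint torques, N m; "eef_pos": TCP position; "eef_rot": TCP orientation; "wrist_force": force on the tool from outside, world axes, zero at the start; "wrist_torque": the same for the moment, N m; "finger_gap": opening from 0.0 (shut) to 1.0 (fully open).
Only numpy, scipy, OpenCV 4.12 (cv2) and the standard library are available. Lean on these libraries where they do the work, as an engineer would, in place of code of your own. Each camera call takes 0.05 s, during which the arm holds its last target.

TASK

The access panel of the small computer stands up on its springs. Push the loose square-bored bar handle fully onto the square shaft in the middle of the panel and, with it, turn the fastener clockwise until the slot in its disc lines up with the two ribs on the panel, while the panel is still up; then press the panel down until it is fully home against the frame and finish while holding it pressed there, with the handle still on the shaft. Leave the round knob and all the other things where they are.

Things in the scene. Friction and masses are not known exactly. Their poses are not given: they have to be found in the camera images.
- handle_mid (a point): Centre of the loose black bar handle, 54 mm high, upright on the table, bore down; point 27 mm above its underside, z up. Lower 20 mm: hub 34 x 34 mm with a square bore 17.6 mm wide, 17 mm deep from below, sides parallel to x and y. Upper 34 mm: grip bar 52 mm long along x, 14 mm thick along y. Goes on the shaft in any of four quarter-turn positions, free play 0.1 rad either way.
- shaft_top (a point): Centre of the top of the fastener's square shaft: 16 x 16 mm, sides parallel to x and y, 15 mm high above its disc, top 3 mm tapered 2 mm a side. The disc, 72 mm wide, 3 mm thick, has a dark slot 5 mm wide right across it along x, still seen past the fitted handle. Axes turn with the fastener, z up. With the handle fully on, handle_mid is 12 mm above this point.
- fastener (a joint): Angle of the quarter-turn fastener, rad, growing clockwise seen from above. 1.571 = slot in line with the ribs; starts at 0.15 to 0.6; stop at 1.65. Friction about 0.08 N m; it stays where it is left. A crossbar under the panel lands on the frame after 2 mm of panel travel unless the slot is within about 0.15 rad of the ribs.
- panel (a joint): How far the panel is pressed down, m: 0 = up on its springs (underside 8 mm above the frame), 0.008 = fully home on the frame. Springs push it up with about 8 N at 0 and about 14 N when home; it rises again when let go.
- panel_mark (a point): Centre of the top face of the aluminium panel, on the fastener's axis, right under the disc; it sinks with the panel. Panel 130 mm along x, 180 mm along y, 5 mm thick. Two ribs 40 mm long, 5 mm wide and 3 mm high lie along y on either side of the disc, from 42 to 82 mm out. The disc's top is 3 mm above this point, the shaft's top 18 mm.
- computer: Small desktop computer lying flat, fixed, 260 mm along x (black front at +x), 320 mm along y, 88 mm high; origin at the centre of its underside. The panel's centre is 20 mm towards -x from the computer's centre.
- round_knob: Black round knob, 44 mm diameter, 44 mm high, not for this job; origin at the centre of its underside.
- screwdriver: Screwdriver lying on the table, 200 mm long along x, 26 mm thick; origin under its middle.
- mug: White mug, 80 mm wide, 90 mm high; origin under its centre.
- tape: Roll of tape lying flat, 84 mm diameter, 24 mm high; origin under its centre.
- drive: Disk drive, 102 x 147 x 26 mm, lying flat; origin under its centre.
- fan: Square case fan, 92 x 92 x 25 mm, lying flat; origin under its centre.
- screw_tray: Small steel screw tray, 56 x 74 x 16 mm, standing on the computer beside the panel towards +x; origin under its centre.
Things that resemble listed ones, but are neither listed nor needed, are in the scene too. What is shaped like the part that bears handle_mid but turquoise or white is not meant.

How it is judged:
On the way, in this order (a step that is already met when the one before it is completed fails the run):
1. the handle is fully on the shaft, the fastener not yet aligned (horizontal distance between handle_mid and shaft_top below 0.004 m and z of handle_mid in the frame of shaft_top between 0.009 and 0.0145 m and angle between handle_mid's own z axis and vertical below 0.08 rad and angle between the x axis of shaft_top and the y axis of panel_mark, either way round above 0.3 rad), for 0.2 s.
2. the slot is in line with the ribs, with the handle on the shaft and the panel still up (horizontal distance between handle_mid and shaft_top below 0.004 m and z of handle_mid in the frame of shaft_top between 0.009 and 0.0145 m and angle between handle_mid's own z axis and vertical below 0.08 rad and angle between the x axis of shaft_top and the y axis of panel_mark, either way round below 0.15 rad and value of joint panel below 0.003 m), for 0.2 s.
At the end, for the whole second after the job is handed in: Panel pressed down at least 6.5 of its 8 mm by the robot (over 3 N of contact on fingers or arm), slot within 0.15 rad of the ribs, handle fully on the shaft (within 4 mm sideways and 2.5 mm of full depth, upright within 0.08 rad) (horizontal distance between handle_mid and shaft_top below 0.004 m and z of handle_mid in the frame of shaft_top between 0.009 and 0.0145 m and angle between handle_mid's own z axis and vertical below 0.08 rad and angle between the x axis of shaft_top and the y axis of panel_mark, either way round below 0.15 rad and value of joint panel above 0.0065 m and contact force between any of the fingers, the arm and anything else above 3 N); the arm keeps its last pose, push and grip.
It fails at once if one of the other things (round knob, screwdriver, mug, tape, drive, fan, screw tray) is moved more than 40 mm (distance of any of round_knob, screwdriver, mug, tape, drive, fan, screw_tray from where it was at the start of the episode above 0.04 m).
It also fails if it takes over 45 s, if anything falls off the work surface, if the arm or the gripper's body presses on something with over 40 N, if the wrist force passes 120 N, or if a joint passes its speed limit or range.

## Working session

There is one attempt and no reset: what is moved stays moved. The work goes in short steps, Python scripts to look and compute and a tool call to move; the robot and the scene stay as the last step left them, time stands still between calls to the robot, and variables do not carry over. Pictures are saved under pics/ and viewed, and the job is handed in when it is done.

Besides the shell and the picture viewer there is one more tool, called in YAML: its name, and indented under it one key for each argument. drive_tool: Moves the arm, as the interface text tells. Its arguments: {"type":"object","properties":{"steps":{"type":"array","items":{"type":"array","items":{"type":"number"}}},"force":{"type":"number"}},"required":["steps"]}

```bash
ls; mkdir -p pics
cat > h.py <<'E'
import numpy as np, cv2
from plant import ctrl
def cam(n):
    d=ctrl.read_camera(n); return d
def R(q):
    from scipy.spatial.transform import Rotation as Ro
    q=np.array(q)
    return Ro.from_quat([q[1],q[2],q[3],q[0]]).as_matrix()
def ray(d,u,v):
    K=np.array(d['camera_matrix']); 
    p=np.linalg.inv(K)@np.array([u,v,1.]); p=np.array([p[0],-p[1],-p[2]])
    o=np.array(d['orientation']); M=o if o.shape==(3,3) else R(o)
    return np.array(d['xyz']),M@p
def onz(d,u,v,z):
    o,r=ray(d,u,v); return o+r*(z-o[2])/r[2]
def proj(d,P):
    K=np.array(d['camera_matrix']); o=np.array(d['orientation']); M=o if o.shape==(3,3) else R(o)
    p=M.T@(np.array(P)-np.array(d['xyz'])); p=K@np.array([p[0],-p[1],-p[2]]); return p[:2]/p[2]
def save(img,name): cv2.imwrite('pics/'+name,cv2.cvtColor(img,cv2.COLOR_RGB2BGR))
E
python3 - <<'E'
from h import *
o=ctrl.get_obs(); print(o)
for n in('top','side'):
    d=cam(n); save(d['color'],n+'0.png'); print(d.keys(),d['camera_matrix'],d['xyz'],d['orientation'])
E
```

```text
pics
{'time': 0.0, 'qpos': array([-1.36510401e+00,  3.59544000e-01,  1.51144390e+00, -3.27237273e-06,
        1.27251129e+00, -1.15093851e-01]), 'qvel': array([-9.49789254e-05, -6.11419097e-04, -5.51570322e-04, -1.83080800e-03,
        1.02533551e-03, -3.12610260e-04]), 'joint_torque': array([-5.60221415e-04, -5.27621341e+01, -2.78626889e+01, -8.60809450e-05,
        1.32246289e-02, -4.96460174e-06]), 'eef_pos': array([ 0.18904056, -0.56871284,  0.23042602]), 'eef_rot': array([ 0.5738891 , -0.57298161,  0.41422717, -0.41323022]), 'wrist_force': array([ 0.00635409,  0.17889696, -0.85356935]), 'wrist_torque': array([ 0.00677613,  0.00444492, -0.03973421]), 'finger_gap': 1.0024713971772505}
dict_keys(['color', 'camera_matrix', 'xyz', 'orientation']) [[369.77701433   0.         320.80105548]
 [  0.         369.77701433 196.9396423 ]
 [  0.           0.           1.        ]] [0.22168728 0.04107037 1.49748903] [-0.68053482 -0.07353647  0.08077047  0.72452804]
dict_keys(['color', 'camera_matrix', 'xyz', 'orientation']) [[403.93522161   0.         317.68647925]
 [  0.         403.93522161 194.04513267]
 [  0.           0.           1.        ]] [ 0.21888615 -1.04902802  0.81541131] [ 0.87087601  0.47368654 -0.07340391 -0.10866415]
```

View pics/top0.png

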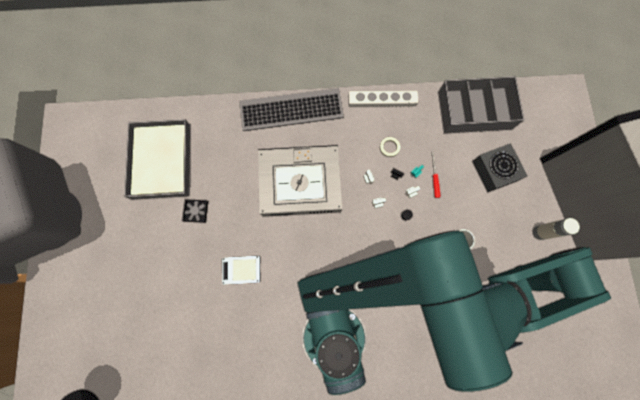

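View pics/side0.png

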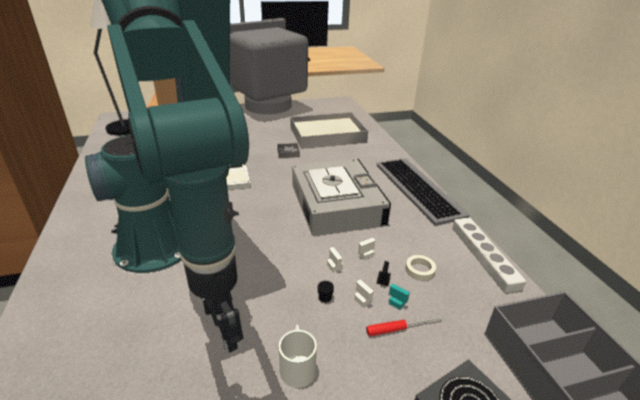

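Candidates in the top view: black bar at (397,174), which is the likely handle. Black round knob (407,215), turquoise copy (418,170) and white copies (369,177), (413,191), (379,202) are not meant. I'll check the choice in a close crop.

Run:
```python
from h import *
d=cam('top'); e=cam('side')
a=cv2.resize(d['color'][150:225,355:440],None,fx=6,fy=6,interpolation=cv2.INTER_CUBIC)
b=cv2.resize(e['color'][230:310,340:425],None,fx=6,fy=6,interpolation=cv2.INTER_CUBIC)
a=cv2.resize(a,(400,353));b=cv2.resize(b,(400,376))
im=np.zeros((376,800,3),np.uint8);im[:353,:400]=a;im[:,400:]=b
save(im,'crop1.png')
a=cv2.resize(d['color'][140:225,250:350],(500,425),interpolation=cv2.INTER_CUBIC)
save(a,'crop2.png')
b=cv2.resize(e['color'][155:235,285:395],(770,560),interpolation=cv2.INTER_CUBIC)
save(b,'crop3.png')
```

```text
(no output)
```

View pics/crop1.png

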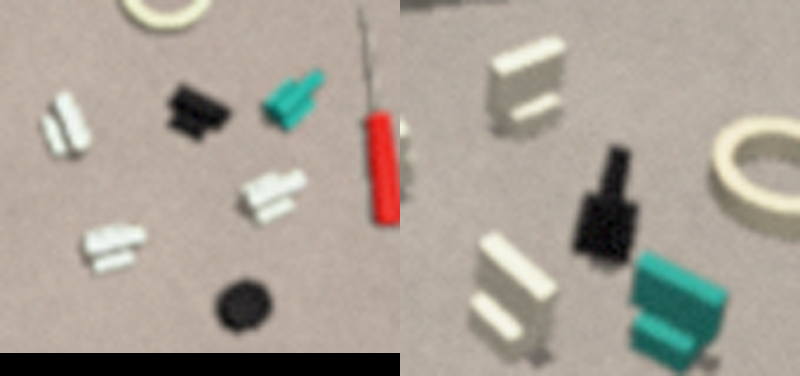

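View pics/crop2.png

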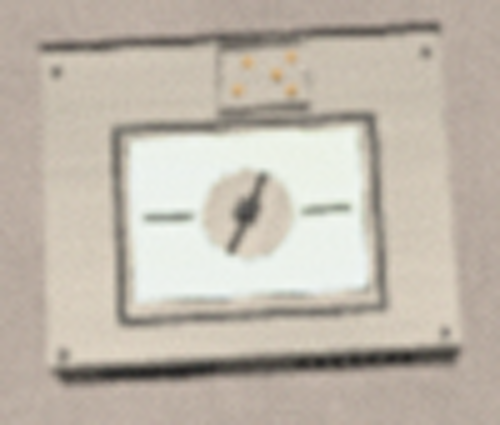

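View pics/crop3.png

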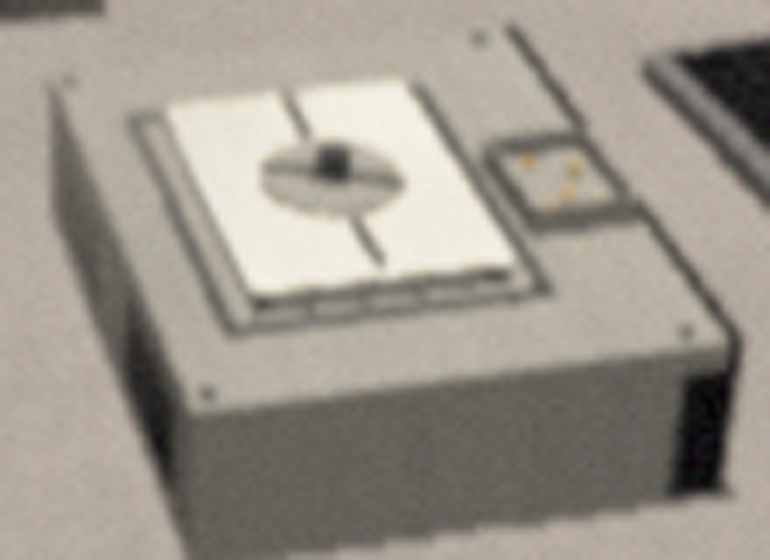

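Run:
```python
from h import *
d=cam('top'); e=cam('side')
for P in ([0,0,0],[.3,0,0],[.3,.3,0],[.5,0,.1]): print(P,proj(d,P),proj(e,P))
# black mask of handle
def mask(img,x0,y0,x1,y1,th,f=8):
    c=cv2.resize(img[y0:y1,x0:x1],None,fx=f,fy=f,interpolation=cv2.INTER_CUBIC)
    return (c.max(2)<th).astype(np.uint8),c
m,c=mask(d['color'],380,160,412,186,75)
cs,_=cv2.findContours(m,0,1)
k=max(cs,key=cv2.contourArea)
ap=cv2.approxPolyDP(k,4,True)[:,0]/8+[380,160]-0.44
print('top poly',ap.round(1).tolist())
m2,c2=mask(e['color'],368,254,400,292,75)
cs,_=cv2.findContours(m2,0,1);k2=max(cs,key=cv2.contourArea)
ap2=cv2.approxPolyDP(k2,4,True)[:,0]/8+[368,254]-0.44
print('side poly',ap2.round(1).tolist())
cv2.drawContours(c,[k],-1,(255,0,0),1);cv2.drawContours(c2,[k2],-1,(255,0,0),1)
im=np.zeros((310,520,3),np.uint8);im[:208,:256]=c;im[:304,260:516]=c2
save(im,'crop4.png')
# gradient: stretch
a=d['color'][160:186,380:412].astype(float); a=np.clip(a*3,0,255).astype(np.uint8)
b=e['color'][254:292,368:400].astype(float); b=np.clip(b*3,0,255).astype(np.uint8)
im=np.zeros((460,800,3),np.uint8);im[:312,:384]=cv2.resize(a,(384,312),interpolation=cv2.INTER_CUBIC);im[:456,400:784]=cv2.resize(b,(384,456),interpolation=cv2.INTER_CUBIC)
save(im,'crop5.png')
```

```text
[0, 0, 0] [333.84213311 337.75339836] [153.63943949 245.71142643]
[0.3, 0, 0] [328.55084802 258.51710345] [251.7689901 231.8863823]
[0.3, 0.3, 0] [253.48352643 263.296581  ] [241.8635959  184.73783151]
[0.5, 0, 0.1] [325.66807054 204.6708845 ] [312.13584051 198.55194626]
top poly [[391.1, 171.1], [391.8, 173.3], [391.1, 176.1], [396.1, 178.8], [398.2, 176.9], [400.8, 176.6], [402.8, 174.1], [401.8, 172.3], [393.8, 168.4]]
side poly [[385.2, 261.3], [381.8, 270.9], [379.1, 272.2], [376.7, 281.9], [377.2, 282.9], [381.4, 284.8], [386.4, 285.6], [387.8, 284.7], [389.6, 273.9], [387.1, 272.2], [386.7, 270.9], [387.8, 262.3]]
```

View pics/crop4.png

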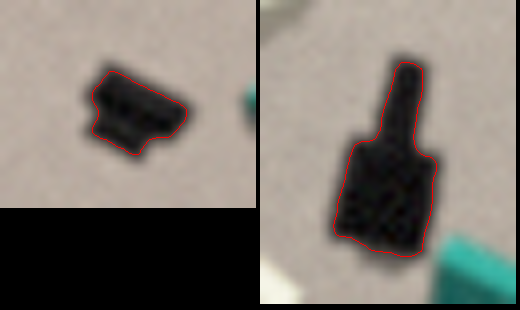

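View pics/crop5.png

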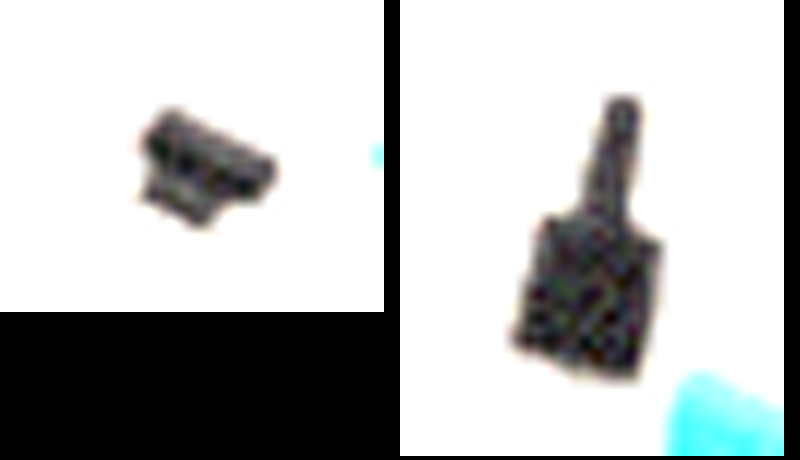

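Run:
```python
from h import *
d=cam('top'); e=cam('side')
print('bar top z.054, top view')
for p in ([393.8,168.4],[402.6,173.3],[391.1,171.1],[401,176.6]): print(p,onz(d,*p,.054).round(4))
print('hub bottom/top pts')
for p in ([391.1,176.1],[396.1,178.8]): print(p,onz(d,*p,.020).round(4),onz(d,*p,.0).round(4))
print('side bar z.054')
for p in ([385.2,261.3],[387.8,262.3]): print(p,onz(e,*p,.054).round(4))
print('side hub z.02, z0')
for p in ([379.1,272.2],[389.6,273.9]): print(p,onz(e,*p,.020).round(4))
for p in ([376.7,282.5],[387,285.6],[381.4,284.8]): print(p,onz(e,*p,.0).round(4))
print(np.linalg.norm(np.array([.45,-.2,.05])-e['xyz']))
```

```text
bar top z.054, top view
[393.8, 168.4] [ 0.6422 -0.2882  0.054 ]
[402.6, 173.3] [ 0.6193 -0.3216  0.054 ]
[391.1, 171.1] [ 0.6315 -0.276   0.054 ]
[401, 176.6] [ 0.6059 -0.3136  0.054 ]
hub bottom/top pts
[391.1, 176.1] [ 0.6196 -0.2812  0.02  ] [ 0.625  -0.2856  0.    ]
[396.1, 178.8] [ 0.6068 -0.3007  0.02  ] [ 0.612  -0.3053  0.    ]
side bar z.054
[385.2, 261.3] [ 0.638  -0.2858  0.054 ]
[387.8, 262.3] [ 0.6434 -0.2913  0.054 ]
side hub z.02, z0
[379.1, 272.2] [ 0.622  -0.2897  0.02  ]
[389.6, 273.9] [ 0.6482 -0.303   0.02  ]
[376.7, 282.5] [ 0.6098 -0.3074  0.    ]
[387, 285.6] [ 0.6333 -0.3253 -0.    ]
[381.4, 284.8] [ 0.6192 -0.3188  0.    ]
1.1662403988555294
```

Run:
```python
from h import *
d=cam('top'); e=cam('side')
def quad(img,x0,y0,x1,y1,th,f=8):
    c=cv2.resize(img[y0:y1,x0:x1],None,fx=f,fy=f,interpolation=cv2.INTER_CUBIC)
    g=c.min(2); m=(g>th).astype(np.uint8)
    cs,_=cv2.findContours(m,0,1);k=max(cs,key=cv2.contourArea)
    hu=cv2.convexHull(k)
    # fit 4 lines via approx then refine
    eps=5
    while True:
        ap=cv2.approxPolyDP(hu,eps,True)[:,0]
        if len(ap)<=4: break
        eps+=1
    L=[]
    pts=k[:,0].astype(float)
    for i in range(4):
        a,b=ap[i].astype(float),ap[(i+1)%4].astype(float)
        t=(b-a)/np.linalg.norm(b-a); n=np.array([-t[1],t[0]])
        s=(pts-a)@t; l=np.linalg.norm(b-a); q=pts[(abs((pts-a)@n)<8)&(s>.1*l)&(s<.9*l)]
        vx,vy,x,y=cv2.fitLine(q.astype(np.float32),cv2.DIST_HUBER,0,.01,.01).ravel()
        L.append(np.cross([x,y,1],[x+vx,y+vy,1]))
    C=[]
    for i in range(4):
        p=np.cross(L[i-1],L[i]);C.append((p[:2]/p[2]+.5)/f-.5+[x0,y0])
    return np.array(C),c,m
for n,D,box,th in(('top',d,(262,155,340,212),205),('side',e,(300,160,365,205),205)):
    C,c,m=quad(D['color'],*box,th)
    print(n,C.round(2).tolist(), 'grey percentiles',np.percentile(c.min(2),[10,50,90]))
    diag=np.cross(np.cross([*C[0],1],[*C[2],1]),np.cross([*C[1],1],[*C[3],1]));diag=diag[:2]/diag[2];print('centre px',diag)
    for z in(.096,.101): 
        P=np.array([onz(D,*p,z) for p in C]);print(z,onz(D,*diag,z).round(4),[np.linalg.norm(P[i]-P[i-1]).round(4) for i in range(4)])
    v=[(P[i]-P[i-1])[:2] for i in range(4)];print([np.degrees(np.arctan2(*q[::-1])).round(1) for q in v])
    save(cv2.resize(m*255,None,fx=1,fy=1),'m_%s.png'%n)
    np.save('px_'+n+'.npy',diag)
o1,r1=ray(d,*np.load('px_top.npy'));o2,r2=ray(e,*np.load('px_side.npy'))
A=np.stack([r1,-r2],1);s=np.linalg.lstsq(A,o2-o1,rcond=None)[0];print(o1+s[0]*r1,o2+s[1]*r2)
```

```text
top [[321.52, 165.43], [322.18, 197.66], [276.66, 199.29], [274.87, 167.41]] grey percentiles [137. 184. 235.]
centre px [298.70310468 182.65302936]
0.096 [0.5951 0.0995 0.096 ] [np.float64(0.1846), np.float64(0.1306), np.float64(0.1765), np.float64(0.1293)]
0.101 [0.5938 0.0993 0.101 ] [np.float64(0.1839), np.float64(0.1302), np.float64(0.1759), np.float64(0.1288)]
[np.float64(-91.0), np.float64(177.5), np.float64(88.5), np.float64(1.0)]
side [[308.68, 170.42], [323.63, 168.81], [337.67, 193.6], [320.9, 196.05]] grey percentiles [114. 162. 224.]
centre px [322.37360928 181.36986743]
0.096 [0.563  0.1029 0.096 ] [np.float64(0.1741), np.float64(0.0562), np.float64(0.1719), np.float64(0.0582)]
0.101 [0.5606 0.0948 0.101 ] [np.float64(0.1729), np.float64(0.0558), np.float64(0.1707), np.float64(0.0578)]
[np.float64(89.3), np.float64(-0.1), np.float64(-90.0), np.float64(-178.0)]
[0.59307424 0.09916823 0.10357   ] [0.56311624 0.10323881 0.09575784]
```

View pics/m_side.png

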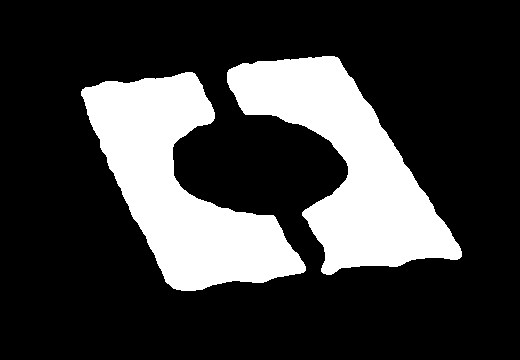

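View pics/m_top.png

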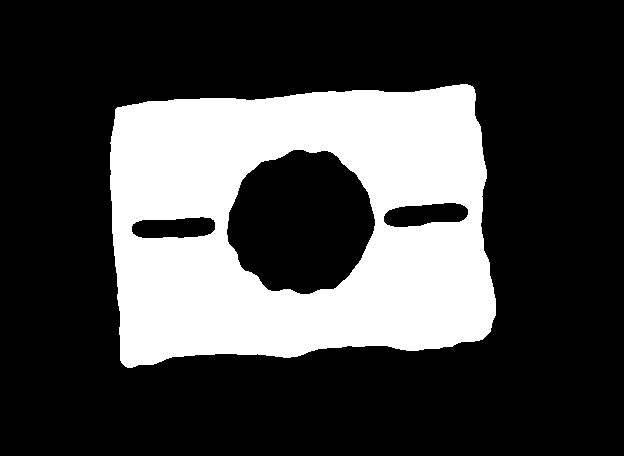

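```bash
cat > meas.py <<'E'
from h import *
d=cam('top'); e=cam('side')
F=8
res={}
for n,D,(x0,y0,x1,y1),th in(('top',d,(262,155,340,212),205),('side',e,(300,160,365,205),195)):
    c=cv2.resize(D['color'][y0:y1,x0:x1],None,fx=F,fy=F,interpolation=cv2.INTER_CUBIC)
    m=(c.min(2)>th).astype(np.uint8)
    pts=np.vstack([k[:,0] for k in cv2.findContours(m,0,1)[0] if cv2.contourArea(k)>500])
    hu=cv2.convexHull(pts); eps=5
    while True:
        ap=cv2.approxPolyDP(hu,eps,True)[:,0].astype(float)
        if len(ap)<=4: break
        eps+=1
    L=[];pts=pts.astype(float)
    for i in range(4):
        a,b=ap[i],ap[(i+1)%4];t=(b-a)/np.linalg.norm(b-a);nn=np.array([-t[1],t[0]]);s=(pts-a)@t;l=np.linalg.norm(b-a)
        q=pts[(abs((pts-a)@nn)<10)&(s>.08*l)&(s<.92*l)]
        vx,vy,x,y=cv2.fitLine(q.astype(np.float32),cv2.DIST_HUBER,0,.01,.01).ravel();L.append(np.cross([x,y,1],[x+vx,y+vy,1]))
    C=[]
    for i in range(4):
        p=np.cross(L[i-1],L[i]);C.append((p[:2]/p[2]+.5)/F-.5+[x0,y0])
    C=np.array(C);g=np.cross(np.cross([*C[0],1],[*C[2],1]),np.cross([*C[1],1],[*C[3],1]));g=g[:2]/g[2]
    # disc: blob of non-white near centre (open to cut ribs)
    inv=1-m; inv=cv2.morphologyEx(inv,cv2.MORPH_OPEN,cv2.getStructuringElement(2,(37,37)))
    k=[k for k in cv2.findContours(inv,0,1)[0] if cv2.pointPolygonTest(k,((g-[x0,y0]+.5)*F-.5).tolist(),False)>0][0]
    el=cv2.fitEllipse(k);dc=(np.array(el[0])+.5)/F-.5+[x0,y0]
    print(n,C.round(1).tolist(),'panel c',g.round(2),'disc c',dc.round(2),el[1])
    res[n]=(g,dc)
    for z in(.096,.101):print(z,onz(D,*g,z).round(4),'disc',onz(D,*dc,z+.003).round(4),[np.linalg.norm(onz(D,*C[i],z)-onz(D,*C[i-1],z)).round(4) for i in range(4)])
for i in (0,1):
    o1,r1=ray(d,*res['top'][i]);o2,r2=ray(e,*res['side'][i])
    s=np.linalg.lstsq(np.stack([r1,-r2],1),o2-o1,rcond=None)[0];print(o1+s[0]*r1,o2+s[1]*r2)
E
python3 meas.py
```

```text
top [[321.4, 165.3], [322.5, 197.6], [276.7, 199.3], [274.8, 167.5]] panel c [298.7  182.59] disc c [300.5 183. ] (528.6888427734375, 753.2178344726562)
0.096 [0.5953 0.0995 0.096 ] disc [0.5925 0.0924 0.099 ] [np.float64(0.1842), np.float64(0.1312), np.float64(0.1775), np.float64(0.1293)]
0.101 [0.594  0.0993 0.101 ] disc [0.5911 0.0922 0.104 ] [np.float64(0.1836), np.float64(0.1307), np.float64(0.1768), np.float64(0.1289)]
side [[357.7, 191.4], [320.6, 196.0], [308.1, 170.2], [341.5, 165.9]] panel c [331.58 180.22] disc c [332. 182.] (415.9438171386719, 630.106201171875)
0.096 [0.5965 0.1033 0.096 ] disc [0.5929 0.0867 0.099 ] [np.float64(0.1807), np.float64(0.1285), np.float64(0.1758), np.float64(0.1285)]
0.101 [0.5939 0.0953 0.101 ] disc [0.5903 0.0788 0.104 ] [np.float64(0.1795), np.float64(0.1276), np.float64(0.1746), np.float64(0.1276)]
[0.59470332 0.09937625 0.09840852] [0.59516284 0.09930018 0.09852787]
[0.5934875  0.09256683 0.09511495] [0.59472945 0.0923608  0.09543665]
```

Run:
```python
from h import *
o=ctrl.get_obs();M=R(o['eef_rot']);print(M.round(3));print('yaw tool x',np.degrees(np.arctan2(M[1,0],M[0,0])),np.degrees(o['qpos'][[0,5]]))
d=cam('top'); e=cam('side');F=8
# disc via white complement restricted
out={}
for n,D,c0,r in(('top',d,(299.5,182.5),8.5),('side',e,(332,181),14)):
    x0,y0=int(c0[0]-15),int(c0[1]-12);x1,y1=x0+30,y0+24
    c=cv2.resize(D['color'][y0:y1,x0:x1],None,fx=F,fy=F,interpolation=cv2.INTER_CUBIC)
    m=(c.min(2)<205).astype(np.uint8)
    m=cv2.morphologyEx(m,cv2.MORPH_OPEN,cv2.getStructuringElement(2,(33,33)))
    cc=(np.array(c0)-[x0,y0]+.5)*F-.5
    k=[k for k in cv2.findContours(m,0,1)[0] if cv2.pointPolygonTest(k,cc.tolist(),False)>0][0]
    el=cv2.fitEllipse(cv2.convexHull(k));dc=(np.array(el[0])+.5)/F-.5+[x0,y0];out[n]=dc
    print(n,'disc',dc.round(2),np.array(el[1])/F, onz(D,*dc,.1015).round(4))
    g=c.max(2); disc=np.zeros_like(g);cv2.ellipse(disc,(el[0],(el[1][0]*.85,el[1][1]*.85),el[2]),1,-1)
    print(np.percentile(g[disc>0],[1,5,10,20,50]))
    dm=((g<np.percentile(g[disc>0],50)-28)&(disc>0)).astype(np.uint8)
    ks=cv2.findContours(dm,0,1)[0];k2=max(ks,key=cv2.contourArea)
    q=np.argwhere(dm)[:,::-1].astype(np.float32)
    q=(q+.5)/F-.5+[x0,y0]
    W=np.array([onz(D,*p,.1015)[:2] for p in q[::5]])
    u,s,v=np.linalg.svd(W-W.mean(0),full_matrices=False);print('dark blob mean',W.mean(0),'dir',np.degrees(np.arctan2(v[0,1],v[0,0])),s)
    cv2.drawContours(c,[k],-1,(255,0,0),1);c[dm>0]=c[dm>0]//2+np.array([0,100,0],np.uint8)
    save(cv2.resize(c,None,fx=2,fy=2),'disc_%s.png'%n)
o1,r1=ray(d,*out['top']);o2,r2=ray(e,*out['side'])
s=np.linalg.lstsq(np.stack([r1,-r2],1),o2-o1,rcond=None)[0];print(o1+s[0]*r1,o2+s[1]*r2)
```

```text
[[ 0.315 -0.     0.949]
 [-0.949  0.     0.315]
 [-0.    -1.     0.   ]]
yaw tool x -71.62214183146295 [-78.21573311  -6.59353923]
top disc [299.13 182.26] [17.73155212 18.31798553] [0.5951 0.0975 0.1015]
[ 80. 100. 123. 152. 207.]
dark blob mean [0.59613484 0.09812794] dir 154.24879693663866 [0.39927052 0.11885683]
side disc [331.83 180.21] [13.4655056  21.63378906] [0.5944 0.0944 0.1015]
[ 55.  74. 101. 138. 175.]
dark blob mean [0.60086307 0.10392593] dir 131.9050867333296 [0.28791134 0.21526149]
[0.59564096 0.09760811 0.09950962] [0.59550216 0.0976311  0.09947342]
```

View pics/disc_top.png

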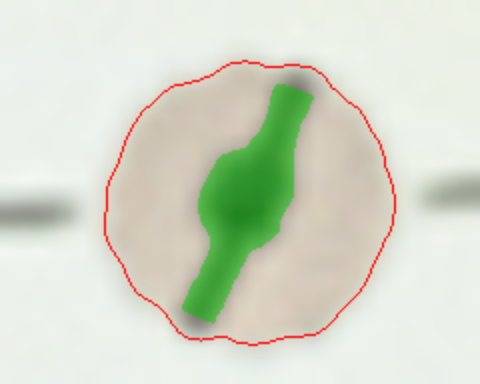

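View pics/disc_side.png

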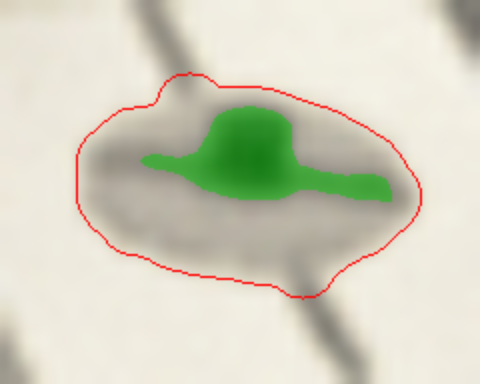

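The black bar at (397,174) matches the description (black, narrow bar on a square hub). It is at about (0.627,-0.301), with the bar lying at about 55.6° in yaw. The shaft is at about (0.595,0.098), and the slot is at about -25.8°.

The plan is to squeeze the bar lengthwise to centre it, then grip it across its thickness.

drive_tool:
  steps:
    - [-0.83,0,3.57,0,0,0,8]
    - [-0.83,0,3.57,0,0,0,8]
    - [-0.83,0,3.57,0,0,0,8]
    - [-0.83,0,3.57,0,0,0,8]
    - [-0.83,0,3.57,0,0,0,8]
    - [-0.83,0,3.57,0,0,0,8]
    - [-0.83,0,3.57,0,0,0,8]
    - [-0.83,0,3.57,0,0,0,8]
    - [-0.83,0,3.57,0,0,0,8]
    - [-0.83,0,3.57,0,0,0,8]
    - [-0.83,0,3.57,0,0,0,8]
    - [-0.83,0,3.57,0,0,0,8]
    - [-0.83,0,3.57,0,0,0,8]
    - [-0.83,0,3.57,0,0,0,8]
    - [0,0,0,0,1.1,0,7.5]
    - [0,0,0,0,1.1,0,7.5]
    - [0,0,0,0,1.1,0,7.5]
    - [0,0,0,0,1.1,0,7.5]
    - [0,0,0,0,1.1,0,7.5]
    - [0,0,0,0,1.1,0,7.5]
  force: 20

```text
time: 2.37
eef_pos: [0.6508, -0.2892, 0.229]
eef_rot: [-0.391, 0.391, -0.587, 0.591]
wrist_force: [1.1, -0.2, 0.9]
finger_gap: 0.88
```

```bash
cat > rel.py <<'E'
import sys
from h import *
def rel(x,y,z,yaw):
    o=ctrl.get_obs();M=R(o['eef_rot']);p=np.array(o['eef_pos'])
    t=M.T@(np.array([x,y,z])-p)*100
    cy=np.degrees(np.arctan2(M[1,0],M[0,0]));dy=(yaw-cy+180)%360-180
    print('pos',p.round(4),'yaw',cy.round(2),'tilt y',M[:,1].round(3),'F',o['wrist_force'].round(2),'T',o['wrist_torque'].round(3),'gap',round(o['finger_gap']*85,1),'q6',np.degrees(o['qpos'][5]).round(1),'t',round(o['time'],2))
    print('shift cm',t.round(3),'turn y units',(-dy/6).round(3))
if __name__=='__main__': rel(*map(float,sys.argv[1:5]))
E
python3 rel.py .627 -.301 .15 -124.4
python3 - <<'E'
from h import *
e=cam('side');d=cam('top')
a=cv2.resize(e['color'][200:320,310:450],(560,480),interpolation=cv2.INTER_CUBIC);save(a,'s1.png')
E
```

```text
pos [ 0.6508 -0.2892  0.229 ] yaw -112.9 tilt y [ 0.003 -0.005 -1.   ] F [ 1.11 -0.21  0.91] T [ 0.005 -0.017 -0.021] gap 74.8 q6 83.5 t 2.37
shift cm [ 1.992  7.903 -1.77 ] turn y units 1.916
```

View pics/s1.png

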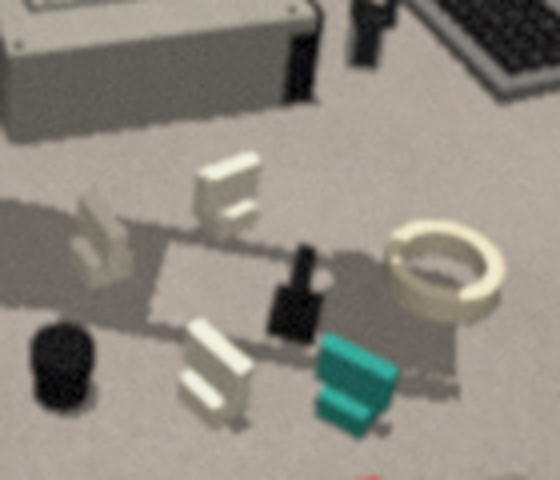

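drive_tool:
  steps:
    - [0,0,0,0,0.95,0,7.5]
    - [0,0,0,0,0.95,0,7.5]
    - [0,0,0,0,0,0,7.5]

```text
time: 2.72
eef_pos: [0.6506, -0.2894, 0.2289]
eef_rot: [-0.333, 0.333, -0.622, 0.626]
wrist_force: [-1.1, -0.4, 0.5]
finger_gap: 0.881
```

```bash
python3 rel.py .627 -.301 .075 -124.4
```

```text
pos [ 0.6506 -0.2894  0.2289] yaw -123.77 tilt y [ 0.003 -0.005 -1.   ] F [-1.14 -0.37  0.47] T [ 0.041 -0.003  0.007] gap 74.9 q6 94.3 t 2.72
shift cm [ 2.239 15.389 -1.388] turn y units 0.106
```

drive_tool:
  steps:
    - [0.55,2.5,-0.35,0,0.1,0,7.5]
    - [0.55,3.2,-0.35,0,0,0,7.5]
    - [0.55,3.2,-0.35,0,0,0,7.5]
    - [0.55,3.2,-0.34,0,0,0,7.5]
    - [0,2.5,0,0,0,0,7.5]
    - [0,0.6,0,0,0,0,7.5]
    - [0,0,0,0,0,0,7.5]

```text
time: 3.3
eef_pos: [0.6304, -0.3037, 0.076]
eef_rot: [-0.345, 0.341, -0.613, 0.623]
wrist_force: [-0.4, -0.1, 0.2]
finger_gap: 0.878
```

```bash
python3 rel.py .627 -.301 .026 -124.4;  python3 - <<'E'
from h import *
e=cam('side');d=cam('top')
a=cv2.resize(e['color'][220:310,330:440],(660,540),interpolation=cv2.INTER_CUBIC);save(a,'s2.png')
E
```

```text
pos [ 0.6304 -0.3037  0.076 ] yaw -121.97 tilt y [ 0.012 -0.01  -1.   ] F [-0.41 -0.15  0.21] T [ 0.019 -0.003  0.009] gap 74.6 q6 90.7 t 3.3
shift cm [-0.064  4.992 -0.509] turn y units 0.405
```

View pics/s2.png

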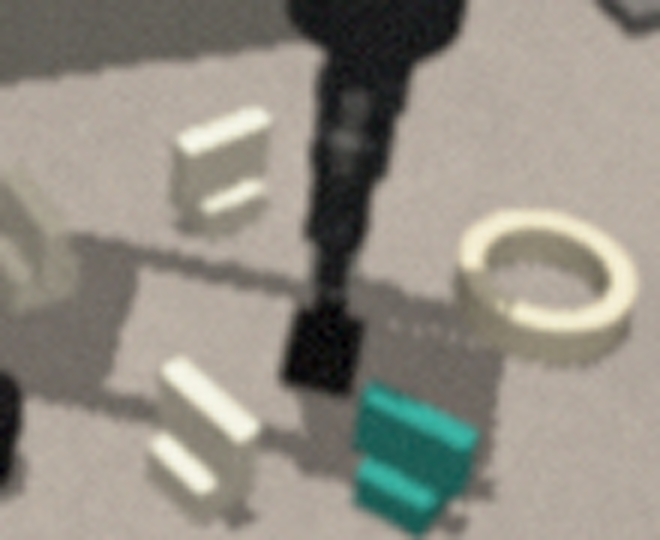

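```bash
cat > rel.py <<'E'
import sys
from h import *
from scipy.spatial.transform import Rotation as Ro
def rel(x,y,z,yaw):
    o=ctrl.get_obs();M=R(o['eef_rot']);p=np.array(o['eef_pos'])
    t=M.T@(np.array([x,y,z])-p)*100
    a=np.radians(yaw);X=np.array([np.cos(a),np.sin(a),0]);Y=np.array([0,0,-1.]);T=np.stack([X,Y,np.cross(X,Y)],1)
    rv=np.degrees(Ro.from_matrix(M.T@T).as_rotvec())/6
    print('pos',p.round(4),'yaw',np.degrees(np.arctan2(M[1,0],M[0,0])).round(2),'y',M[:,1].round(3),'F',o['wrist_force'].round(2),'T',o['wrist_torque'].round(3),'gap',round(o['finger_gap']*85,1),'q6',np.degrees(o['qpos'][5]).round(1),'t',round(o['time'],2))
    print('shift cm',t.round(3),'turn units',rv.round(3))
if __name__=='__main__': rel(*map(float,sys.argv[1:5]))
E
python3 rel.py .627 -.301 .026 -124.4
```

```text
pos [ 0.6315 -0.3042  0.078 ] yaw -122.07 y [ 0.014 -0.011 -1.   ] F [ 0.04 -0.07  0.1 ] T [-0.003  0.044  0.001] gap 74.5 q6 90.8 t 3.4
shift cm [-0.044  5.19  -0.649] turn units [-0.173  0.389  0.015]
```

drive_tool:
  steps:
    - [0,0.8,-0.3,-0.17,0.39,0,7.5]
    - [0,0.8,-0.3,0,0,0,7.5]
    - [0,0,0,0,0,0,7.5]

```text
time: 3.65
eef_pos: [0.6309, -0.303, 0.0678]
eef_rot: [-0.332, 0.33, -0.621, 0.628]
wrist_force: [-0.9, 0.2, 0.4]
finger_gap: 0.877
```

```bash
python3 rel.py .627 -.301 .026 -124.4
```

```text
pos [ 0.6309 -0.303   0.0678] yaw -124.17 y [ 0.008 -0.007 -1.   ] F [-0.91  0.17  0.45] T [ 0.06  -0.004 -0.031] gap 74.5 q6 93.0 t 3.65
shift cm [ 0.049  4.171 -0.483] turn units [-0.1    0.039  0.009]
```

drive_tool:
  steps:
    - [0,1.2,-0.6,-0.15,0.05,0,7.5]
    - [0,1.2,-0.4,0,0,0,7.5]
    - [0,1.2,0,0,0,0,7.5]
    - [0,0.6,0,0,0,0,7.5]
    - [0,0,0,0,0,0,7.5]

```text
time: 4.07
eef_pos: [0.6257, -0.2985, 0.0278]
eef_rot: [-0.331, 0.331, -0.624, 0.626]
wrist_force: [-0.1, -0.3, -0.8]
finger_gap: 0.881
```

```bash
python3 rel.py .627 -.301 .026 -124.4
```

```text
pos [ 0.6257 -0.2985  0.0278] yaw -124.18 y [ 0.002 -0.002 -1.   ] F [-0.14 -0.32 -0.81] T [ 0.022 -0.01   0.062] gap 74.9 q6 93.0 t 4.07
shift cm [0.136 0.185 0.243] turn units [-0.027  0.037  0.002]
```

Position is good, so I'll squeeze along the length with a light grip.

drive_tool:
  steps:
    - [0.05,0,0.15,0,0,0,4]
    - [0,0,0,0,0,0,4]
    - [0,0,0,0,0,0,4]
    - [0,0,0,0,0,0,4]
    - [0,0,0,0,0,0,4]
    - [0,0,0,0,0,0,4]
    - [0,0,0,0,0,0,4]
    - [0,0,0,0,0,0,4]
  force: 20

```text
time: 4.73
eef_pos: [0.6277, -0.3005, 0.0286]
eef_rot: [-0.332, 0.331, -0.623, 0.626]
wrist_force: [-0.3, -0.0, -1.6]
finger_gap: 0.603
```

```bash
python3 rel.py .627 -.301 .026 -124.4;  python3 - <<'E'
from h import *
e=cam('side');d=cam('top')
a=cv2.resize(e['color'][220:310,330:440],(660,540),interpolation=cv2.INTER_CUBIC);save(a,'s3.png')
E
```

```text
pos [ 0.6277 -0.3005  0.0286] yaw -124.14 y [ 0.003 -0.002 -1.   ] F [-0.33 -0.03 -1.62] T [-0.003 -0.012  0.032] gap 51.3 q6 92.9 t 4.73
shift cm [ 0.077  0.259 -0.028] turn units [-0.037  0.044  0.003]
```

View pics/s3.png

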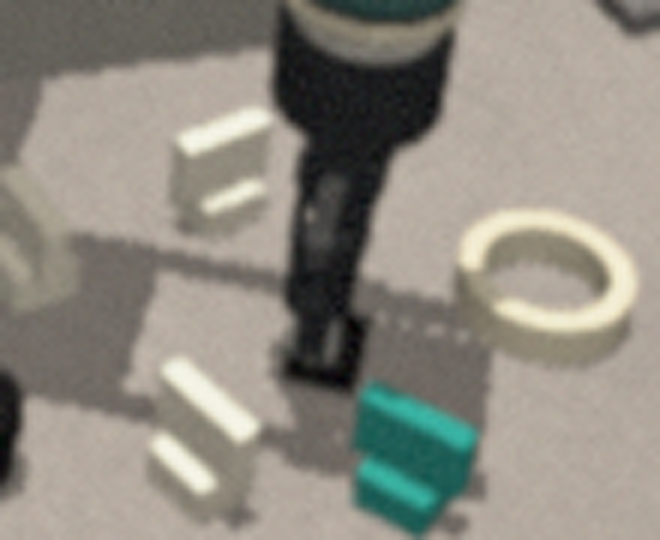

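The gap is 51 mm, so the bar is gripped lengthwise and centred at (0.6277,-0.3005). Next I open, rise and turn 90°.

drive_tool:
  steps:
    - [0,0,0,0,0,0,7.5]
    - [0,0,0,0,0,0,7.5]
    - [0,0,0,0,0,0,7.5]
    - [0,-2,0,0,0,0,7.5]
    - [0,-2.5,0,0,0,0,6]
    - [0,-1.5,0,0,0,0,6]
    - [0,0,0,0,-1.15,0,6]
    - [0,0,0,0,-1.15,0,6]
    - [0,0,0,0,-1.15,0,6]
    - [0,0,0,0,-1.15,0,6]
    - [0,0,0,0,-1.15,0,6]
    - [0,0,0,0,-1.15,0,6]
    - [0,0,0,0,-1.15,0,6]
    - [0,0,0,0,-1.15,0,6]
    - [0,0,0,0,-1.15,0,6]
    - [0,0,0,0,-1.15,0,6]
    - [0,0,0,0,-1.15,0,6]
    - [0,0,0,0,-1.15,0,6]
    - [0,0,0,0,-0.7,0,6]
    - [0,0,0,0,0,0,6]

```text
time: 6.5
eef_pos: [0.6287, -0.301, 0.0942]
eef_rot: [-0.676, 0.678, -0.202, 0.207]
wrist_force: [-1.1, 0.7, -0.2]
finger_gap: 0.703
```

```bash
python3 rel.py .6277 -.3005 .026 -34.14;  python3 - <<'E'
from h import *
e=cam('side');d=cam('top')
a=cv2.resize(e['color'][220:310,330:440],(660,540),interpolation=cv2.INTER_CUBIC);save(a,'s4.png')
E
```

```text
pos [ 0.6287 -0.301   0.0942] yaw -33.67 y [ 0.007 -0.005 -1.   ] F [-1.13  0.71 -0.23] T [-0.032  0.    -0.018] gap 59.7 q6 2.4 t 6.5
shift cm [-0.16   6.814 -0.013] turn units [0.001 0.079 0.076]
```

View pics/s4.png

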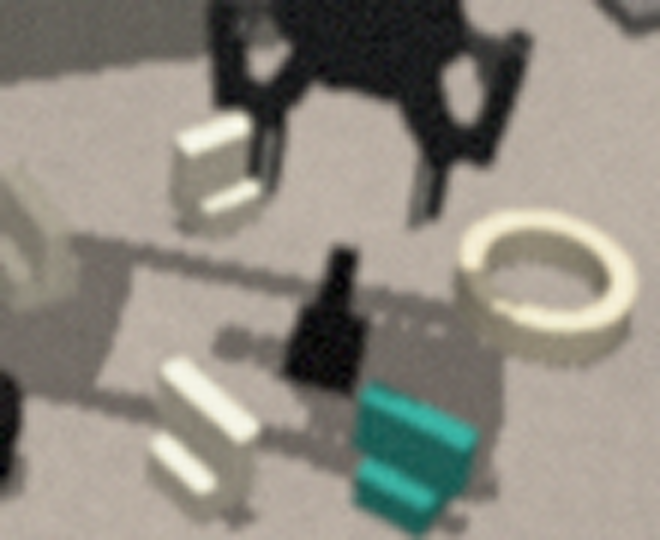

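drive_tool:
  steps:
    - [-0.1,1.6,0,0,0.08,0.08,6]
    - [-0.1,1.6,0,0,0,0,6]
    - [0,1.6,0,0,0,0,6]
    - [0,1.2,0,0,0,0,6]
    - [0,0.5,0,0,0,0,6]
    - [0,0,0,0,0,0,6]

```text
time: 7.1
eef_pos: [0.6271, -0.3, 0.0233]
eef_rot: [0.674, -0.674, 0.214, -0.213]
wrist_force: [-0.0, 0.4, -0.0]
finger_gap: 0.706
```

```bash
python3 rel.py .6277 -.3005 .025 -34.14
```

```text
pos [ 0.6271 -0.3     0.0233] yaw -35.2 y [-0.001  0.001 -1.   ] F [-0.05  0.45 -0.05] T [ 0.045  0.012 -0.033] gap 60.0 q6 3.9 t 7.1
shift cm [ 0.077 -0.174 -0.011] turn units [-0.    -0.177 -0.011]
```

drive_tool:
  steps:
    - [0,-0.3,0,0,-0.2,0,1.0]
    - [0,0,0,0,0,0,1.0]
    - [0,0,0,0,0,0,1.0]
    - [0,0,0,0,0,0,1.0]
    - [0,0,0,0,0,0,1.0]
    - [0,0,0,0,0,0,0.6]
    - [0,0,0,0,0,0,0.6]
    - [0,0,0,0,0,0,0.6]
    - [0,0,0,0,0,0,0.6]
  force: 25

```text
time: 7.85
eef_pos: [0.6285, -0.3008, 0.0289]
eef_rot: [-0.676, 0.676, -0.206, 0.207]
wrist_force: [-0.2, 0.4, -1.3]
finger_gap: 0.156
```

```bash
python3 rel.py .6277 -.3005 .025 -34.14
```

```text
pos [ 0.6285 -0.3008  0.0289] yaw -33.97 y [ 0.002 -0.001 -1.   ] F [-0.22  0.42 -1.27] T [-0.027  0.008  0.02 ] gap 13.3 q6 2.7 t 7.85
shift cm [-0.085  0.393 -0.023] turn units [-0.002  0.029  0.02 ]
```

drive_tool:
  steps:
    - [0,0,0,0,0,0,0.4]
    - [0,0,0,0,0,0,0.4]
    - [0,-1,0,0,0,0,0.4]
    - [0,-3,0,0,0,0,0.4]
    - [0,-3,0,0,0,0,0.4]
    - [0,-3,0,0,0,0,0.4]
    - [0,-3,0,0,0,0,0.4]
    - [0,-1.5,0,0,0,0,0.4]
    - [0,0,0,0,0,0,0.4]
  force: 70

```text
time: 8.6
eef_pos: [0.6263, -0.2994, 0.1811]
eef_rot: [0.677, -0.676, 0.208, -0.205]
wrist_force: [0.3, -0.4, -1.0]
finger_gap: 0.148
```

```bash
python3 rel.py .595 .098 .18 -34;  python3 - <<'E'
from h import *
e=cam('side');d=cam('top')
a=cv2.resize(e['color'][160:290,310:440],(600,600),interpolation=cv2.INTER_CUBIC);save(a,'s5.png')
E
```

```text
pos [ 0.6263 -0.2994  0.1811] yaw -33.97 y [-0.003  0.002 -1.   ] F [ 0.29 -0.42 -1.02] T [-0.036 -0.038 -0.029] gap 12.6 q6 2.7 t 8.6
shift cm [-24.802   0.208  31.213] turn units [ 0.     0.004 -0.039]
```

View pics/s5.png

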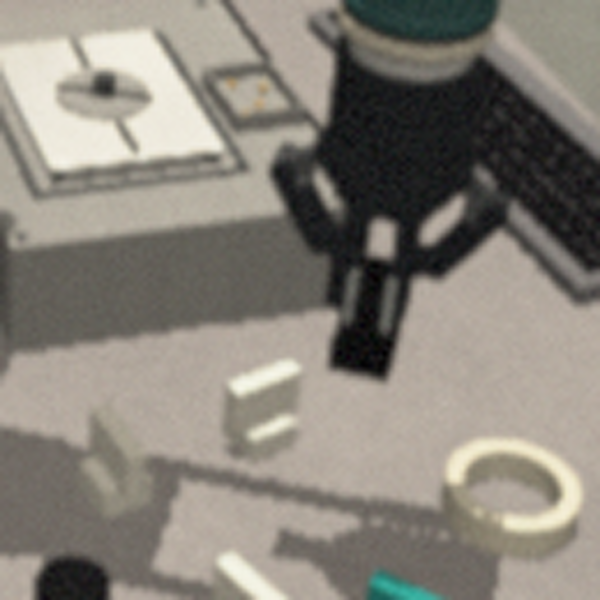

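drive_tool:
  steps:
    - [-1.5,0,1.9,0,0,0,0.4]
    - [-2.2,0,2.77,0,0,0,0.4]
    - [-2.2,0,2.77,0,0,0,0.4]
    - [-2.2,0,2.77,0,0,0,0.4]
    - [-2.2,0,2.77,0,0,0,0.4]
    - [-2.2,0,2.77,0,0,0,0.4]
    - [-2.2,0,2.77,0,0,0,0.4]
    - [-2.2,0,2.77,0,0,0,0.4]
    - [-2.2,0,2.77,0,0,0,0.4]
    - [-2.2,0,2.77,0,0,0,0.4]
    - [-1,0,1.2,0,0,0,0.4]
    - [0,0,0,0,-0.7,0,0.4]
    - [0,0,0,0,-0.6,0,0.4]
    - [0,0,0,0,0,0,0.4]

```text
time: 9.87
eef_pos: [0.5755, 0.0763, 0.151]
eef_rot: [-0.688, 0.689, -0.179, 0.14]
wrist_force: [-0.1, -0.8, -2.1]
finger_gap: 0.149
```

```bash
python3 rel.py .595 .098 .16 -25.8;  python3 - <<'E'
from h import *
e=cam('side');d=cam('top')
a=cv2.resize(e['color'][130:220,280:390],(660,540),interpolation=cv2.INTER_CUBIC);save(a,'s6.png')
a=cv2.resize(d['color'][140:225,250:350],(600,510),interpolation=cv2.INTER_CUBIC);save(a,'t6.png')
E
```

```text
pos [0.5755 0.0763 0.151 ] yaw -26.1 y [-0.053  0.011 -0.999] F [-0.11 -0.85 -2.13] T [ 0.022 -0.051 -0.011] gap 12.7 q6 26.1 t 9.87
shift cm [ 0.752 -0.977  2.791] turn units [ 0.126 -0.046 -0.501]
```

View pics/s6.png

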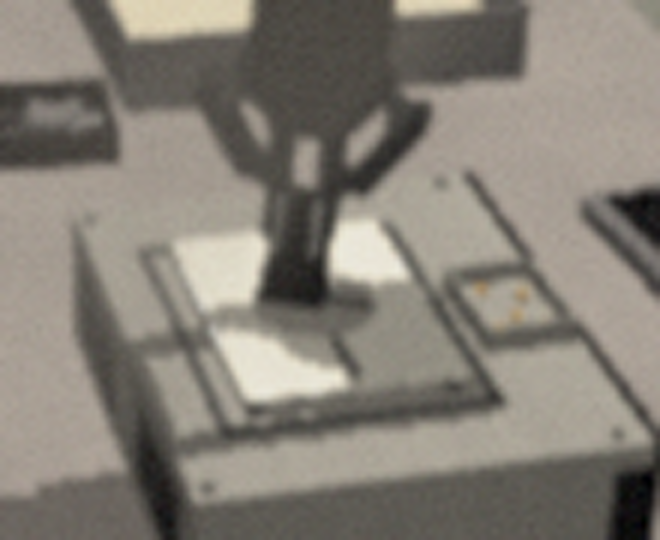

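View pics/t6.png

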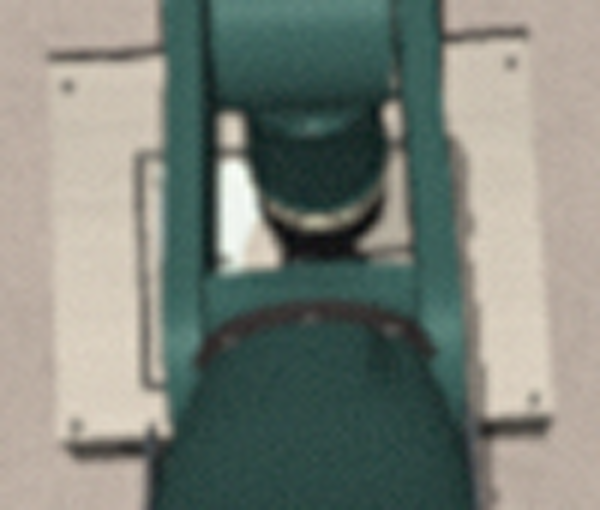

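drive_tool:
  steps:
    - [0,-1.2,0,0.12,0,-0.5,0.4]
    - [0.3,-0.7,1.2,0,0,0,0.4]
    - [0.3,0,1.2,0,0,0,0.4]
    - [0,0,0,0,0,0,0.4]

```text
time: 10.3
eef_pos: [0.591, 0.0923, 0.1669]
eef_rot: [-0.686, 0.689, -0.167, 0.164]
wrist_force: [0.5, -0.5, -1.1]
finger_gap: 0.148
```

```bash
python3 rel.py .595 .098 .16 -25.8
```

```text
pos [0.591  0.0923 0.1669] yaw -27.0 y [-0.005 -0.002 -1.   ] F [ 0.46 -0.5  -1.12] T [-0.016 -0.021 -0.007] gap 12.6 q6 29.4 t 10.3
shift cm [0.096 0.692 0.69 ] turn units [ 0.039 -0.2   -0.031]
```

drive_tool:
  steps:
    - [0.15,0,0.7,0.04,-0.25,-0.03,0.4]
    - [0,0,0.3,0,0,0,0.4]
    - [0,0,0,0,0,0,0.4]

```text
time: 10.55
eef_pos: [0.5974, 0.1004, 0.1653]
eef_rot: [-0.69, 0.69, -0.156, 0.155]
wrist_force: [-1.2, -0.3, -1.1]
finger_gap: 0.154
```

```bash
python3 rel.py .595 .098 .16 -25.8;  python3 - <<'E'
from h import *
o=ctrl.get_obs()
e=cam('side')
a=cv2.resize(e['color'][130:210,290:390],(750,600),interpolation=cv2.INTER_CUBIC);save(np.clip(a*1.0*1.8,0,255).astype(np.uint8),'s7.png')
M=R(o['eef_rot']);c=np.array(o['eef_pos'])+M[:,1]*.0019
for dz in(-.027,-.007,.027): print(dz,proj(e,c-M[:,1]*dz).round(2))
for a in (-17,17):
  for b in(-17,17):
    print(a,b,proj(e,c+M[:,1]*.027+M[:,0]*a/1e3+M[:,2]*b/1e3).round(2))
print('shaft',proj(e,[.595,.098,.1165]),proj(e,[.595,.098,.114]))
E
```

```text
pos [0.5974 0.1004 0.1653] yaw -25.46 y [-0.002 -0.    -1.   ] F [-1.2  -0.3  -1.11] T [-0.015  0.037 -0.002] gap 13.1 q6 28.5 t 10.55
shift cm [-0.113  0.532 -0.325] turn units [ 0.008  0.057 -0.015]
-0.027 [332.59 170.48]
-0.007 [332.86 165.34]
0.027 [333.34 156.43]
-17 -17 [326.89 172.31]
-17 17 [328.48 167.58]
17 -17 [336.79 173.44]
17 17 [338.19 168.67]
shaft [331.87408098 175.93092628] [331.84228582 176.55774144]
```

View pics/s7.png

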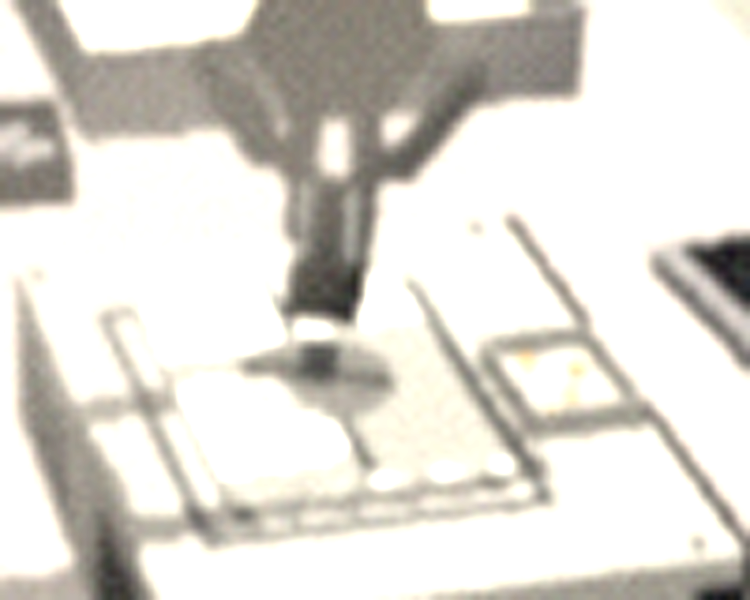

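Run:
```python
from h import *
o=ctrl.get_obs();e=cam('side');g=e['color'].max(2).astype(float)
g0=g
for r in range(165,182): print(r,g[r,322:345].astype(int))
M=R(o['eef_rot']);c=np.array(o['eef_pos'])+M[:,1]*.0019;print(o['eef_pos'])
print('predicted hub silhouette mid col per z', [ (proj(e,c+M[:,1]*h+M[:,0]*-.017+M[:,2]*-.017).round(2),proj(e,c+M[:,1]*h+M[:,0]*.017+M[:,2]*-.017).round(2),proj(e,c+M[:,1]*h+M[:,0]*.017+M[:,2]*.017).round(2)) for h in(.01,.027)])
a=np.radians(-25.8);X=np.array([np.cos(a),np.sin(a),0]);Z=np.array([-np.sin(a),np.cos(a),0])
s=np.array([.595,.098,.1165])
for h in(0,-.003,-.015):
  w=.006 if h==0 else .008
  print(h,[proj(e,s+[0,0,h]+X*i*w+Z*j*w).round(2).tolist() for i,j in((-1,-1),(1,-1),(1,1),(-1,1))])
```

```text
165 [167 167 170 165 169 166 133  88  62  53  53  53  52  52  65  52  76 126
 165 174 172 169 168]
166 [163 165 167 168 170 158 112  69  56  53  48  52  43  40  41  40  86 156
 189 197 188 164 151]
167 [169 171 169 158 166 159 108  65  53  51  46  46  44  41  40  37 100 195
 224 225 212 164 128]
168 [195 195 192 159 153 150 105  63  50  53  53  48  45  41  38  39 110 206
 231 234 229 188 134]
169 [216 222 213 169 133 131  91  57  51  48  44  40  44  38  37  44 123 214
 233 233 232 220 183]
170 [223 226 224 194 132 102  73  46  43  44  42  44  36  28  34  70 156 225
 233 232 234 233 218]
171 [225 226 228 216 159 102  68  69  70  58  47  41  46  37  32  97 191 230
 231 230 233 232 224]
172 [226 224 226 226 196 138  92 116 136 123 104  96  79  63  61 117 204 229
 217 207 207 206 205]
173 [225 227 227 229 220 166 119 153 185 180 175 166 132 115 108 132 186 201
 177 162 162 165 161]
174 [226 226 224 226 221 183 135 151 178 182 183 170 151 140 138 141 159 163
 155 146 146 146 148]
175 [223 223 208 205 191 165 132 132 129 120 118 115 114 122 129 135 139 144
 148 148 147 145 148]
176 [198 18
[... 343 characters left out ...]
 82  85  87  89  90
  92 106 130 146 146]
180 [149 137 137 141 137 115  97  87  76  70  66  64  68  79  77  79  78  76
  78  90 118 138 145]
181 [177 159 162 164 164 146 119 103  96  93  87  89  92  96  95  92  83  86
  83  92 115 138 146]
[0.59725712 0.10027794 0.16523009]
predicted hub silhouette mid col per z [(array([327.05, 167.98]), array([337.02, 169.1 ]), array([338.42, 164.39])), (array([326.85, 172.36]), array([336.76, 173.49]), array([338.15, 168.72]))]
0 [[329.88, 176.58], [333.32, 176.99], [333.86, 175.28], [330.44, 174.88]]
-0.003 [[329.17, 177.56], [333.77, 178.1], [334.48, 175.82], [329.93, 175.28]]
-0.015 [[329.03, 180.56], [333.61, 181.1], [334.32, 178.8], [329.78, 178.26]]
```

drive_tool:
  steps:
    - [-0.12,0.6,-0.3,0,0.05,0,0.4]
    - [0,0.4,0,0,0,0,0.4]
    - [0,0,0,0,0,0,0.4]

```text
time: 10.9
eef_pos: [0.5939, 0.0971, 0.1541]
eef_rot: [-0.689, 0.69, -0.159, 0.157]
wrist_force: [-0.6, 0.4, 0.1]
finger_gap: 0.15
```

```bash
python3 rel.py .595 .098 .15 -25.8
```

```text
pos [0.5939 0.0971 0.1541] yaw -25.84 y [-0.003 -0.001 -1.   ] F [-0.56  0.41  0.05] T [0.04  0.01  0.005] gap 12.8 q6 28.6 t 10.9
shift cm [0.056 0.407 0.131] turn units [ 0.018 -0.006 -0.022]
```

drive_tool:
  steps:
    - [0.06,0.3,0.12,0,0,0,0.4]
    - [0,0,0,0,0,0,0.4]

```text
time: 11.07
eef_pos: [0.5943, 0.0975, 0.1502]
eef_rot: [-0.689, 0.69, -0.16, 0.157]
wrist_force: [-0.2, 0.2, -1.6]
finger_gap: 0.148
```

```bash
python3 rel.py .595 .098 .145 -25.8
```

```text
pos [0.5943 0.0975 0.1502] yaw -25.88 y [-0.004 -0.001 -1.   ] F [-0.24  0.2  -1.58] T [ 0.02   0.022 -0.024] gap 12.6 q6 28.7 t 11.07
shift cm [0.046 0.515 0.08 ] turn units [ 0.025 -0.013 -0.034]
```

drive_tool:
  steps:
    - [0.04,0.3,0.06,0.02,0,-0.04,0.4]
    - [0.02,0.3,0.02,0,0,0,0.4]
    - [0,0.2,0,0,0,0,0.4]

```text
time: 11.32
eef_pos: [0.5955, 0.098, 0.142]
eef_rot: [-0.689, 0.689, -0.158, 0.159]
wrist_force: [-0.2, -0.1, -0.9]
finger_gap: 0.15
```

```bash
python3 rel.py .595 .098 .135 -25.8
```

```text
pos [0.5955 0.098  0.142 ] yaw -25.89 y [ 0.001 -0.001 -1.   ] F [-0.17 -0.11 -0.89] T [ 0.165  0.372 -0.064] gap 12.8 q6 28.7 t 11.32
shift cm [-0.045  0.696 -0.026] turn units [-0.002 -0.015  0.015]
```

drive_tool:
  steps:
    - [0,0.2,0,0,0,0,0.4]

```text
time: 11.4
eef_pos: [0.5952, 0.0982, 0.1397]
eef_rot: [-0.689, 0.689, -0.158, 0.159]
wrist_force: [-0.7, 0.3, -1.1]
finger_gap: 0.148
```

```bash
python3 rel.py .595 .098 .135 -25.8
```

```text
pos [0.5952 0.0982 0.1397] yaw -25.89 y [ 0.001 -0.    -1.   ] F [-0.66  0.26 -1.08] T [-0.033  0.114  0.026] gap 12.6 q6 28.7 t 11.4
shift cm [-0.01   0.474 -0.024] turn units [-0.    -0.014  0.009]
```

drive_tool:
  steps:
    - [0,0.25,0,0,0,0,0.4]
    - [0,0.25,0,0,0,0,0.4]

```text
time: 11.57
eef_pos: [0.5951, 0.0982, 0.1343]
eef_rot: [-0.689, 0.689, -0.158, 0.159]
wrist_force: [0.0, -0.0, -1.4]
finger_gap: 0.15
```

```bash
python3 rel.py .595 .098 .13 -25.8;  python3 - <<'E'
from h import *
e=cam('side')
a=cv2.resize(e['color'][130:210,290:390],(750,600),interpolation=cv2.INTER_CUBIC);save(np.clip(a*1.0*1.8,0,255).astype(np.uint8),'s8.png')
E
```

```text
pos [0.5951 0.0982 0.1343] yaw -25.87 y [ 0.001 -0.001 -1.   ] F [ 0.05 -0.04 -1.36] T [ 0.046  0.084 -0.012] gap 12.8 q6 28.7 t 11.57
shift cm [-0.005  0.43  -0.022] turn units [ 0.001 -0.012  0.01 ]
```

View pics/s8.png

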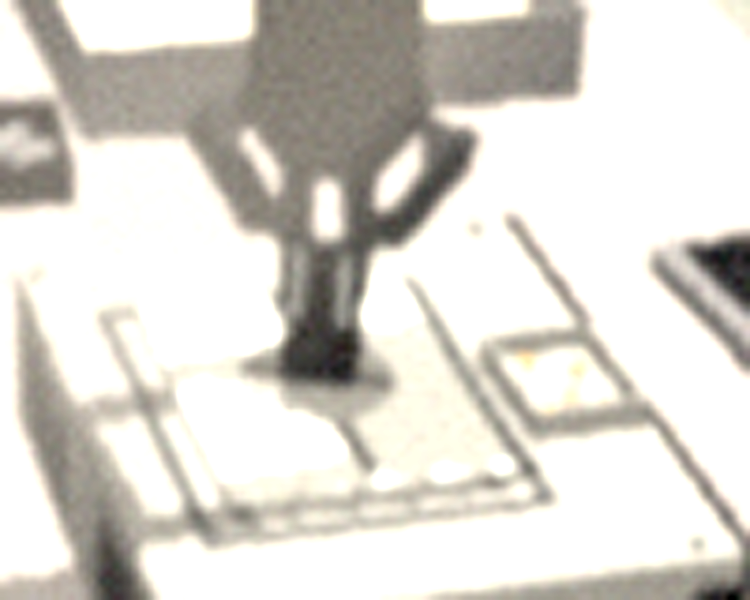

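The handle is sliding onto the shaft. I'll continue gently until it seats.

drive_tool:
  steps:
    - [0,0.2,0,0,0,0,0.4]
    - [0,0.15,0,0,0,0,0.4]

```text
time: 11.78
eef_pos: [0.5951, 0.0981, 0.1302]
eef_rot: [-0.689, 0.689, -0.158, 0.159]
wrist_force: [-3.0, -0.7, 7.9]
finger_gap: 0.152
```

```bash
python3 rel.py .595 .098 .13 -25.8
```

```text
pos [0.5951 0.0981 0.1302] yaw -25.88 y [ 0.001 -0.001 -1.   ] F [-2.97 -0.67  7.91] T [-0.014  0.671 -0.066] gap 12.9 q6 28.7 t 11.78
shift cm [-0.004  0.016 -0.017] turn units [ 0.003 -0.013  0.007]
```

drive_tool:
  steps:
    - [0.02,-0.02,0,0,0,0,0.4]
    - [0,0,0,0,0,0,0.4]
    - [0,0,0,0,0,0,0.4]
    - [0,0,0,0,0,0,0.4]

```text
time: 12.12
eef_pos: [0.5952, 0.0981, 0.1307]
eef_rot: [-0.689, 0.689, -0.158, 0.158]
wrist_force: [-0.2, -0.4, -0.1]
finger_gap: 0.152
```

```bash
python3 rel.py .595 .098 .13 -98
```

```text
pos [0.5952 0.0981 0.1307] yaw -25.88 y [ 0. -0. -1.] F [-0.22 -0.4  -0.1 ] T [ 0.062  0.151 -0.003] gap 12.9 q6 28.7 t 12.12
shift cm [-0.009  0.066 -0.02 ] turn units [-2.0000e-03  1.2021e+01  6.0000e-03]
```

drive_tool:
  steps:
    - [0,0,0,0,0.6,0,0.4]
    - [0,0,0,0,0.9,0,0.4]
    - [0,0,0,0,0.9,0,0.4]
    - [0,0,0,0,0.4,0,0.4]

```text
time: 12.45
eef_pos: [0.5943, 0.0978, 0.1306]
eef_rot: [-0.657, 0.658, -0.261, 0.261]
wrist_force: [-0.5, -0.3, -0.8]
finger_gap: 0.147
```

```bash
python3 rel.py .5952 .0981 .1304 -98
```

```text
pos [0.5943 0.0978 0.1306] yaw -43.32 y [-0.001 -0.001 -1.   ] F [-0.51 -0.32 -0.82] T [0.077 0.038 0.142] gap 12.5 q6 46.2 t 12.45
shift cm [0.049 0.025 0.085] turn units [1.500e-02 9.114e+00 6.000e-03]
```

drive_tool:
  steps:
    - [0.03,0,0.05,0,0.9,0,0.4]
    - [0,0,0,0,0.9,0,0.4]
    - [0,0,0,0,0.9,0,0.4]
    - [0,0,0,0,0.9,0,0.4]
    - [0,0,0,0,0.4,0,0.4]

```text
time: 12.87
eef_pos: [0.5943, 0.0978, 0.1307]
eef_rot: [-0.584, 0.585, -0.398, 0.398]
wrist_force: [0.6, -0.2, 0.7]
finger_gap: 0.151
```

```bash
python3 rel.py .5952 .0981 .1304 -98
python3 - <<'E'
from h import *
e=cam('side')
a=cv2.resize(e['color'][130:210,290:390],(750,600),interpolation=cv2.INTER_CUBIC);save(np.clip(a*1.0*1.8,0,255).astype(np.uint8),'s9.png')
E
```

```text
pos [0.5943 0.0978 0.1307] yaw -68.5 y [-0.002 -0.002 -1.   ] F [ 0.56 -0.19  0.69] T [0.018 0.115 0.043] gap 12.9 q6 71.4 t 12.87
shift cm [0.004 0.025 0.092] turn units [0.022 4.917 0.014]
```

View pics/s9.png

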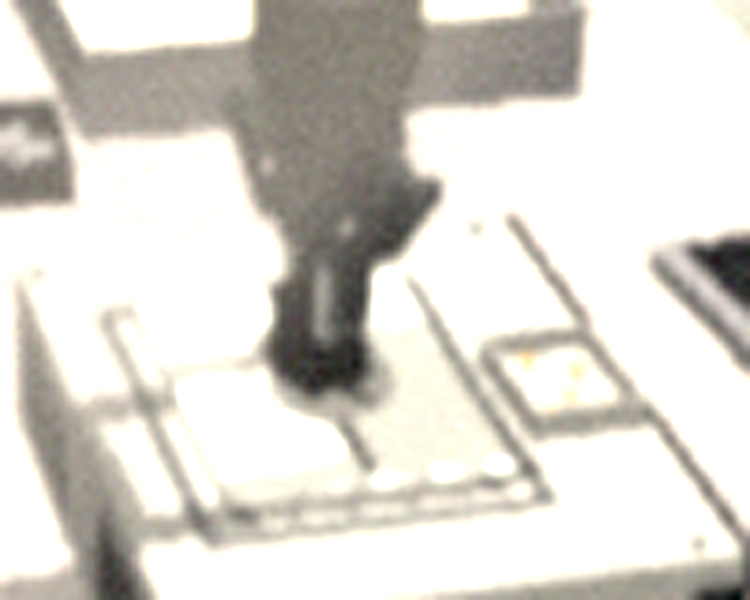

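drive_tool:
  steps:
    - [0,0,0.05,0,0.9,0,0.4]
    - [0,0,0.02,0,0.9,0,0.4]
    - [0,0,0,0,0.9,0,0.4]
    - [0,0,0,0,0.9,0,0.4]
    - [0,0,0,0,0.5,0,0.4]
    - [0,0,0,0,0,0,0.4]

```text
time: 13.42
eef_pos: [0.5944, 0.0977, 0.1307]
eef_rot: [0.482, -0.485, 0.516, -0.516]
wrist_force: [-0.6, 0.0, -0.2]
finger_gap: 0.147
```

```bash
python3 rel.py .5952 .0981 .1304 -98
python3 - <<'E'
from h import *
e=cam('side')
a=cv2.resize(e['color'][150:210,300:375],(750,600),interpolation=cv2.INTER_CUBIC);save(np.clip(a*1.0*1.8,0,255).astype(np.uint8),'s10.png')
E
```

```text
pos [0.5944 0.0977 0.1307] yaw -93.8 y [-0.003 -0.002 -1.   ] F [-0.65  0.01 -0.22] T [0.017 0.118 0.046] gap 12.5 q6 96.7 t 13.42
shift cm [-0.041  0.029  0.077] turn units [0.027 0.701 0.025]
```

View pics/s10.png

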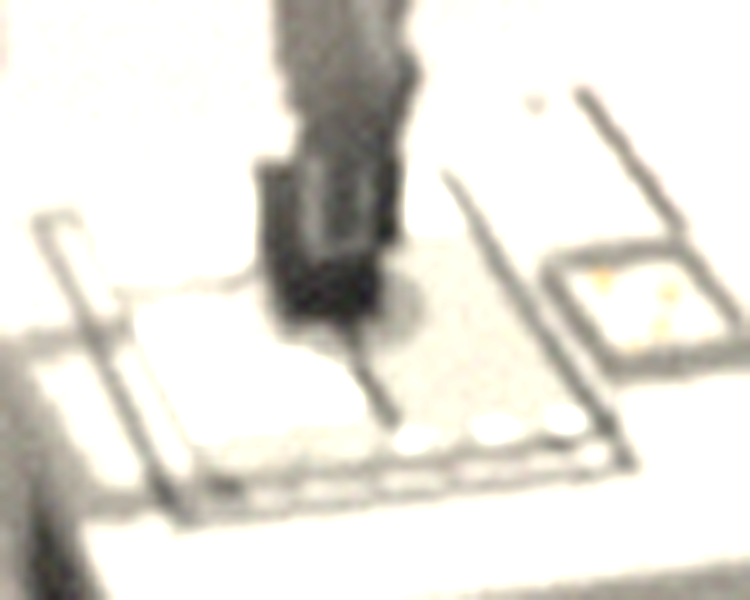

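drive_tool:
  steps:
    - [0,0.03,0.03,0,0.4,0,0.4]
    - [0,0,0,0,0.3,0,0.4]
    - [0,0,0,0,0.2,0,0.4]

```text
time: 13.72
eef_pos: [0.5944, 0.0978, 0.1307]
eef_rot: [0.459, -0.462, 0.537, -0.536]
wrist_force: [-0.5, 0.8, -0.0]
finger_gap: 0.15
```

```bash
python3 rel.py .5952 .0981 .1304 -98
python3 - <<'E'
from h import *
e=cam('side')
a=cv2.resize(e['color'][165:205,315:365],(750,600),interpolation=cv2.INTER_CUBIC);save(np.clip(a*1.0*1.5,0,255).astype(np.uint8),'s11.png')
E
```

```text
pos [0.5944 0.0978 0.1307] yaw -98.73 y [-0.003 -0.002 -1.   ] F [-0.45  0.84 -0.03] T [0.023 0.057 0.015] gap 12.7 q6 101.7 t 13.72
shift cm [-0.042  0.029  0.076] turn units [ 0.03  -0.122  0.027]
```

View pics/s11.png

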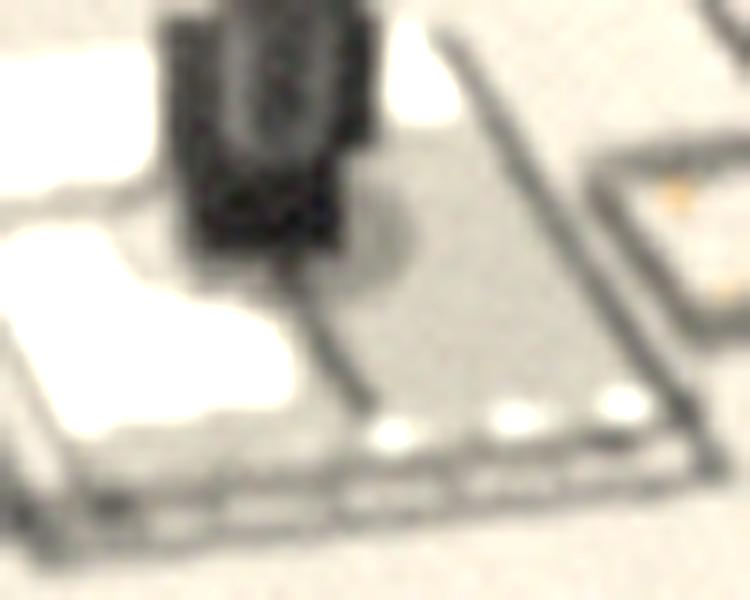

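The slot end (285,268) lies on the rib's line (310,315)-(365,400). I'll hold briefly, then press.

drive_tool:
  steps:
    - [0,0,0,0,0,0,0.4]
    - [0,0,0,0,0,0,0.4]
    - [0,0,0,0,0,0,0.4]
    - [0,0.3,0,0,0,0,0.4]
    - [0,0.3,0,0,0,0,0.4]
    - [0,0.3,0,0,0,0,0.4]
    - [0,0.3,0,0,0,0,0.4]
  force: 90

```text
time: 14.35
eef_pos: [0.5946, 0.0978, 0.1226]
eef_rot: [-0.461, 0.463, -0.535, 0.535]
wrist_force: [-6.3, -0.9, 13.9]
finger_gap: 0.146
```

```bash
python3 rel.py .5952 .0981 .1220 -98
```

```text
pos [0.5946 0.0978 0.1226] yaw -98.4 y [-0.002 -0.002 -1.   ] F [-6.28 -0.86 13.88] T [-0.014  0.838 -0.034] gap 12.4 q6 101.3 t 14.35
shift cm [-0.043  0.065  0.059] turn units [ 0.016 -0.066  0.023]
```

drive_tool:
  steps:
    - [0,0.25,0.02,0,0,0,0.4]
    - [0,0.25,0,0,0,0,0.4]

```text
time: 14.52
eef_pos: [0.5946, 0.0978, 0.1224]
eef_rot: [-0.462, 0.463, -0.535, 0.535]
wrist_force: [-8.0, -1.1, 23.8]
finger_gap: 0.149
```

```bash
python3 rel.py .5952 .0981 .1220 -98;python3 - <<'E'
from h import *
e=cam('side')
a=cv2.resize(e['color'][165:205,315:365],(750,600),interpolation=cv2.INTER_CUBIC);save(np.clip(a*1.0*1.5,0,255).astype(np.uint8),'s12.png')
E
python3 rel.py .5952 .0981 .1220 -98
```

```text
pos [0.5946 0.0978 0.1224] yaw -98.32 y [-0.001 -0.002 -1.   ] F [-8.03 -1.13 23.82] T [-0.077  1.543 -0.099] gap 12.7 q6 101.2 t 14.52
shift cm [-0.042  0.044  0.053] turn units [ 0.007 -0.054  0.022]
pos [0.5946 0.0978 0.1225] yaw -98.32 y [-0.001 -0.002 -1.   ] F [-7.84 -0.75 20.7 ] T [-0.051  1.388 -0.042] gap 12.7 q6 101.2 t 14.57
shift cm [-0.041  0.049  0.055] turn units [ 0.006 -0.053  0.022]
```

View pics/s12.png

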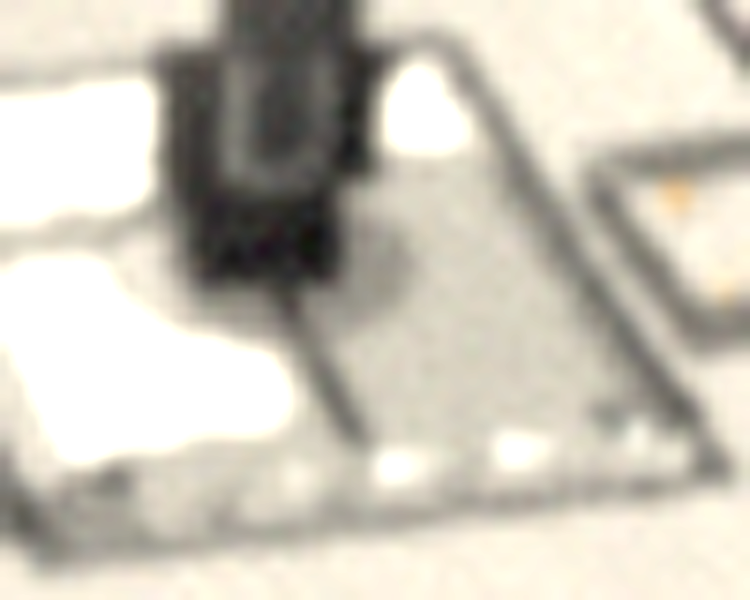

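drive_tool:
  steps:
    - [0,0.2,-0.06,0,0,0,0.4]
    - [0,0.25,-0.03,0,0,0,0.4]

```text
time: 14.73
eef_pos: [0.5945, 0.0978, 0.1225]
eef_rot: [-0.463, 0.463, -0.534, 0.536]
wrist_force: [-6.7, -1.3, 22.1]
finger_gap: 0.142
```

Run:
```python
from h import *
from rel import rel
for i in range(5):
    rel(.5952,.0981,.122,-98); e=cam('side')
a=cv2.resize(e['color'][130:210,290:390],(750,600),interpolation=cv2.INTER_CUBIC);save(np.clip(a*1.0*1.5,0,255).astype(np.uint8),'s13.png')
```

```text
pos [0.5945 0.0978 0.1225] yaw -98.25 y [ 0.002 -0.002 -1.   ] F [-6.67 -1.28 22.08] T [-0.106  1.32  -0.03 ] gap 12.1 q6 101.2 t 14.73
shift cm [-0.042  0.047  0.06 ] turn units [-0.026 -0.042  0.019]
pos [0.5945 0.0978 0.1225] yaw -98.25 y [ 0.002 -0.002 -1.   ] F [-5.72 -1.64 16.94] T [-0.085  1.148 -0.07 ] gap 12.4 q6 101.2 t 14.78
shift cm [-0.043  0.051  0.062] turn units [-0.026 -0.041  0.019]
pos [0.5945 0.0978 0.1225] yaw -98.25 y [ 0.002 -0.002 -1.   ] F [-5.87 -0.11 17.78] T [-0.043  1.124 -0.032] gap 12.2 q6 101.2 t 14.83
shift cm [-0.041  0.049  0.063] turn units [-0.025 -0.042  0.018]
pos [0.5945 0.0978 0.1225] yaw -98.25 y [ 0.002 -0.002 -1.   ] F [-6.56 -1.4  17.71] T [-0.072  1.134 -0.052] gap 12.0 q6 101.2 t 14.88
shift cm [-0.04   0.049  0.063] turn units [-0.025 -0.042  0.019]
pos [0.5945 0.0978 0.1225] yaw -98.25 y [ 0.002 -0.002 -1.   ] F [-5.71 -0.51 18.1 ] T [-0.094  1.129 -0.083] gap 12.4 q6 101.2 t 14.93
shift cm [-0.039  0.052  0.062] turn units [-0.025 -0.042  0.018]
```

View pics/s13.png

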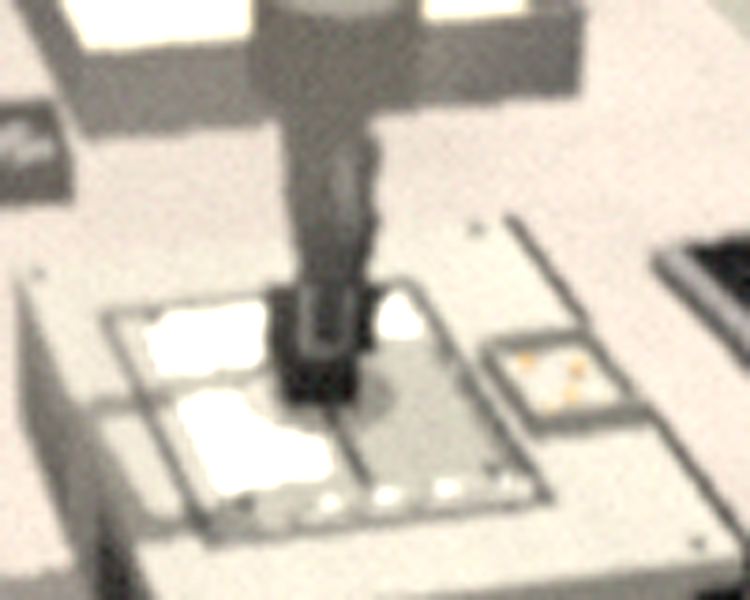

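The panel looks flush in the side view: its near edge meets the frame line and the rib and slot line up. The push holds steady at about 18 N, so I'm handing in.

```bash
python3 -c "
from plant import ctrl
print(ctrl.sign_off())"
```

```text
the job is handed in; nothing more can be done
None
```

I put the black bar handle on the shaft, turned the fastener clockwise to the ribs, pressed the panel home, and handed in while holding it there. `sign_off` gave no verdict, so success rests on my own checks.

**What I did**
- **Pick-up:** I squeezed the bar along its length to centre it in the gripper, then gripped it across its thickness.
- **Fitting:** The handle seated at a tool height of about 0.1302 m, where I felt 8 N. That agrees with the panel height I had found from the two cameras.
- **Turning:** I turned the gripper about 73° clockwise with the panel still up, enough to take up the free play.
- **Pressing:** I pressed until the force rose without further travel.

**Last checks**
- **Panel:** The tool went down about 7.7–8.2 mm and the panel edge looks flush with the frame.
- **Force:** The push held steady at about 17–18 N at 14.9 s on the robot's clock, well inside the 45 s limit.
- **Slot:** In the side picture the slot is in line with the rib, by eye and extrapolation to about 0.03 rad. This was not measured after pressing, because the arm blocked the top camera.
- **Handle:** The gripper is within 0.003 rad of vertical. I did not measure the handle's own tilt or the exact fit on the shaft at the end.

**Disagreements**
- **Side force:** A sideways force of about 6 N and a moment of about 1.1 N m remained at the end.
- **Hub width:** In one side picture the hub looked about 1 pixel narrower than calculated, but this did not affect the fit.

I did not deliberately touch the round knob or any of the other things, and in the pictures I took while working nothing nearby had visibly moved. I did not take a final picture of them all.

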